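# Unhitch the bench magnifier from its ball mount and hold it over the dish

## Task

The bench magnifier is hitched to the ball of its stand. Pull the locking pin straight up out of the coupler and leave it lying in the empty shallow steel pan, then squeeze the sprung latch tab in towards the fixed tab to free the ball, lift the magnifier straight off and finish while still holding it, level and still, with its lens centred over the petri dish of grains and some 8 to 20 cm above the worktop. Leave the petri dish and the glass vial where they stand.

Things in the scene. Friction and masses are not known exactly. Their poses are not given: they have to be found in the camera images.
- ball_mount: Stand, fixed: dark steel foot 110 mm across and 12 mm thick, a column, and on top a flat saddle 52 x 30 mm whose top face lies 78 mm above the worktop; from its middle rises a steel ball of 20 mm on a 9 mm neck. Origin: centre of the foot's underside, on the worktop; z up, x along the saddle.
- ball (a point): Centre of the stand's steel ball, 92.5 mm above the worktop, 14.5 mm above the saddle.
- magnifier: Bench magnifier, 238 mm long, 0.25 kg, balanced about its aluminium coupler (48 x 32 mm, top at z = 31 mm), which covers the ball. Origin: on the ball's axis, underside of the coupler, level with the saddle top while hitched. x runs from the black battery tail (x -114 to -50, 27 mm wide, z 9 to 35 mm) to the lens ring (centre x = 86, 77 mm across, z 12 to 27 mm); z up, axes as the stand's.
- grip_point (a point): Centre of the squeeze grasp: on the ball's axis, 28 mm above the magnifier's origin, 16 mm below the tabs' tops. The grasp closes along the magnifier's y. Squeezed, the two tabs are 39 mm wide and centred here; so a gripper centred here meets the latch tab first, presses it in, meets the fixed tab last, and the same squeeze (25 N or more) carries the magnifier.
- latch_tab (a point): Middle of the outer face of the latch tab, the upright steel finger tab on the magnifier's +y side, 20 mm wide along x, top at z = 44 mm of the magnifier, outer face at y = +31.5 mm while latched. It moves with the latch. A fork joined to it holds the coupler down under the ball.
- fixed_tab (a point): Middle of the outer face of the fixed tab, the upright aluminium finger tab on the magnifier's -y side, part of the coupler: 20 mm wide along x, z = 8 to 44 mm, outer face at y = -19.5 mm of the magnifier.
- latch (a joint): Travel of the latch in m, along the magnifier's -y: 0 latched (its spring holds it there with 4 N), 0.012 pressed fully in towards the fixed tab (9 N, end stop). The ball is free from 0.0112 on; let go, it springs back. With the locking pin in, it moves only 2 to 6 mm, even squeezed hard, and the ball stays held.
- lock_pin: Steel locking pin, 76 mm long, 60 g, upright in the coupler's bore at x = -38 mm of the magnifier. Origin: underside of its 17 mm collar, resting on the bore's 19 mm square boss, 32 mm above the magnifier's origin. Above: knob of 15 mm diameter, z 10 to 34 mm, top at 36 mm. Below: shaft of 8 mm, 40 mm long, 2 mm play in the bore. z: its axis, towards the knob.
- scale_pan: Empty round pale steel pan, loose on the worktop, 142 mm across, floor about 6 mm above the worktop, rim 12 mm high. Origin: centre of its underside.
- petri_dish: Clear round petri dish with brown grains, 60 mm across, 13 mm high, loose. Origin: centre of its underside.
- lens (a point): Centre of the magnifier's lens: 86 mm from the ball's axis along the magnifier's x, 19.5 mm above the magnifier's origin.
- vial: Squat glass vial with a stopper, 36 mm across, 55 mm high, a bystander behind the stand. Origin: centre of its underside.
There are look-alikes about, which are no part of the job. What is shaped like the petri_dish but red is not meant.

How it is judged (in metres and radians):
On the way, in this order (a step that is already met when the one before it is completed fails the run):
1. the locking pin has been pulled and lies released in the steel pan (horizontal distance between lock_pin and scale_pan below 0.065 m and height (world z) of lock_pin below 0.04 m and contact force between lock_pin and the fingers below 0.05 N and linear speed of lock_pin below 0.03 m/s), for 0.2 s.
2. the latch is squeezed in while the coupler is still on the ball (value of joint latch above 0.0105 m and distance between ball and magnifier below 0.02 m), for 0.05 s.
3. the magnifier is lifted clear of the ball (z of magnifier in the frame of ball above 0.025 m and contact force between magnifier and the fingers above 1 N and contact force between magnifier and ball_mount below 0.05 N), for 0.2 s.
At the end, for the whole second after the job is handed in: Magnifier still gripped (over 1 N), off the stand, at rest, level within 0.2 rad, lens centre 70 to 220 mm above the worktop and within 35 mm of the dish centre in plan; pin in the pan (collar within 65 mm of its centre, below 40 mm); dish within 15 mm of its start (horizontal distance between lens and petri_dish below 0.035 m and height (world z) of lens between 0.07 and 0.22 m and angle between magnifier's own z axis and vertical below 0.2 rad and contact force between magnifier and the fingers above 1 N and contact force between magnifier and ball_mount below 0.05 N and contact force between magnifier and petri_dish below 0.05 N and linear speed of magnifier below 0.03 m/s and horizontal distance between lock_pin and scale_pan below 0.065 m and height (world z) of lock_pin below 0.04 m and distance of petri_dish from where it was at the start of the episode below 0.015 m); the arm keeps its last pose, push and grip.
It fails at once if the petri dish is pushed more than 20 mm (distance of petri_dish from where it was at the start of the episode above 0.02 m).
It fails at once if the glass vial is pushed more than 20 mm or tipped over (distance of vial from where it was at the start of the episode above 0.02 m).
It also fails if it takes over 64 s, if anything falls off the work surface, if the arm or the gripper's body presses on something with over 40 N, if the wrist force passes 120 N, or if a joint passes its speed limit or range.

## Robot

A 6-joint arm with a two-finger parallel gripper is mounted at the origin on a cart in front of the work surface, level with it; the furniture and walls round the work are solid. World frame = base frame: x ahead of the robot, y to its left, z up, the work surface at z = 0. Lengths are in m, angles in degrees, forces in N, time in s.
With the tool pointing down it reaches from about 0.4 to 0.825 m from the base axis. Payload 7 kg.
Tool frame: the origin (TCP) lies between the finger pads; the fingertips stand 25 mm ahead of it and the grasp point (between the pads) lies 6 mm ahead of it; z points along the fingers, y is the line along which they close (so a half turn about z gives the same grasp; the last joint's range is limited). The gripper opens to 88 mm and grips with 3 to 60 N. Pads are 19 mm wide; open, the fingers measure 130 mm over their backs; the gripper's body (78 mm by 193 mm) begins 47 mm behind the grasp point.
Start: joints at [79.876, 20.546, 0.682, 0, -70.136, -16.507], TCP at [0.303, 0.603, 0.252] pointing down, gripper open.
Joint ranges: [-176.03, 176.03], [-82.01, 121.73], [-58.28, 71.71], [-173.87, 95.51], [-174.79, -0.11], [-173.66, 173.66]. Speed limits (degrees/s): [136.94, 136.94, 172.46, 180, 180, 180].

## Interface

Orientations are given as [roll, pitch, yaw] about the fixed x, y, z axes, in that order (R = Rz(yaw) Ry(pitch) Rx(roll)).
In Python, from plant import status, optics, job gives the robot as it stands. The module is installed in compiled form; this text tells all that it offers.
- The arm moves only by the tool tcp_steps, called after "Request:" as name([rows], argument=value, ...), one row to a line, values as JSON. Schema: {"type":"object","properties":{"segments":{"type":"array","items":{"type":"array","items":{"type":"number"},"minItems":5,"maxItems":5},"minItems":1,"maxItems":8},"only":{"type":"string"},"quiet":{"type":"boolean"},"lines":{"type":"string"}},"required":["segments"],"additionalProperties":false}. segments is a list of rows, 1 to 8 of them, each of 5 numbers: dx, dy, dz in m, then a turn about the tool's z in degrees, then the finger opening in m; each row is the pose to reach, as a shift and turn from the pose commanded when the call began, along the tool's axes at that moment; what a row does not reach only later rows make up. A row lasts 1/8 s, in which the tool goes at most 0.0625 m and 10.7 degrees, less where a joint would pass 70% of its speed; a pose out of reach is approached as far as the arm can. The fingers move at their own pace and stop on an object; the grip force is fixed at half the most. Time passes only in rows, so rows that do not move let the fingers close. The tool returns the time, the measured TCP pose, the force, the opening and the grip force at its end. only (a regular expression) keeps the lines of the reply that match it, lines (a string "A,B") keeps lines A to B, and quiet returns only ok. Input that does not fit is refused with a message, and nothing moves.
- status.get_obs(): the state, without advancing time (a new reading comes with each control period).
- optics.snapshot(name): name is "scene" or "top"; returns a dict with "frame" (420x560x3 uint8, red, green, blue), "z_map" (420x560 float32, m along the optical axis (not along the pixel's ray), 0 where there is no reading), "fovy" (degrees; the focal length in pixels is half the picture's height over the tangent of half this angle, whatever the lens; pixels are square), "cx", "cy" (the principal point, pixels), "k1" (the pictures are not rectified: a ray, as slopes to the right and down, at radius r is drawn at 1 + k1 r^2 times it, then the intrinsics apply), "R" (3x3) and "t" (3): a world point X has camera coordinates R X + t. Camera axes: x right, y down, z forward; pixel columns grow to the right and rows downward; lengths in m; the calibration is good to about 2 mm. A picture is of the moment at which its call begins.
- job.close_job(): hands the job in; it is judged then, once.
The state is a dict: "clock": time; "joint_pos": joint angles; "qvel": joint speeds; "tau": joint torques, N m; "tool_pos": TCP position; "orientation": TCP orientation; "force": force on the tool from outside, world axes, zero at the start; "moment": the same for the moment, N m; "opening": finger opening in m; "gripper_force": force on a finger pad.
Only numpy, scipy, OpenCV 4.12 (cv2) and the standard library are available. Lean on these libraries where they do the work, as an engineer would, in place of code of your own. Each camera call takes 0.05 s, during which the arm holds its last target. There are 200 camera calls.

## Working session

There is one attempt and no reset: what is moved stays moved. The work goes in short steps, Python scripts to look and compute and a tool call to move; the robot and the scene stay as the last step left them, time stands still between calls to the robot, and variables do not carry over. Pictures are saved under pics/ and viewed, at most 12 in all, crops included, and the job is handed in when it is done.

```bash
mkdir -p pics
```

Create h.py:
```python
import numpy as np, cv2, pickle
from plant import status, optics, job
def snap(n,f):
    s=optics.snapshot(n); pickle.dump(s,open(f'pics/{f}.pkl','wb')); cv2.imwrite(f'pics/{f}.png',s['frame'][:,:,::-1]); return s
def load(f): return pickle.load(open(f'pics/{f}.pkl','rb'))
def cam(s):
    f=210/np.tan(np.radians(s['fovy'])/2); return f
def ray(s,u,v):
    f=cam(s); d=np.array([(u-s['cx'])/f,(v-s['cy'])/f]); r=d.copy()
    for _ in range(30): r=d/(1+s['k1']*(r@r))
    return np.array([r[0],r[1],1.])
def onz(s,u,v,z):
    R=np.array(s['R']);t=np.array(s['t']); c=-R.T@t; w=R.T@ray(s,u,v); return c+w*(z-c[2])/w[2]
def depth(s,u,v):
    R=np.array(s['R']);t=np.array(s['t']); return R.T@(ray(s,u,v)*s['z_map'][int(round(v)),int(round(u))]-t)
def proj(s,X):
    p=np.array(s['R'])@np.array(X)+np.array(s['t']); r=p[:2]/p[2]; r=r*(1+s['k1']*(r@r)); return r*cam(s)+[s['cx'],s['cy']]
def crop(s,f,u0,v0,u1,v1,k): cv2.imwrite(f'pics/{f}.png',cv2.resize(s['frame'][v0:v1,u0:u1,::-1],None,fx=k,fy=k,interpolation=cv2.INTER_CUBIC))
```

Run:
```python
from h import *
for n in('scene','top'):
    s=snap(n,n+'0'); print(n,s['fovy'],s['cx'],s['cy'],s['k1'],np.round(-np.array(s['R']).T@s['t'],3))
print(status.get_obs())
a=cv2.imread('pics/scene0.png');b=cv2.imread('pics/top0.png')
```

```text
scene 46.20294430566317 280.29094165455183 208.43702056020757 0.020250255534062882 [-0.2   -0.64   0.555]
top 50.482073899713136 283.5373997983892 207.57067334358445 -0.07553326121923949 [0.376 0.08  0.99 ]
{'clock': 0.1, 'joint_pos': array([ 7.98759193e+01,  2.05884543e+01,  6.40225079e-01, -1.69915132e-02,
       -7.01372440e+01, -1.65074115e+01]), 'qvel': array([ 0.00704813, -0.10617323,  0.02186249,  0.04845046,  0.00829762,
       -0.04674616]), 'tau': array([-1.32671536e-03, -5.84167349e+01,  2.93748307e+01,  7.01542631e+00,
        1.01389736e-02, -5.25039673e-05]), 'tool_pos': array([0.3024102 , 0.60302463, 0.25071516]), 'orientation': array([ 1.79913511e+02, -8.97279654e-03, -2.66372706e+01]), 'force': array([ 0.55351734, -0.64895334, -0.030699  ]), 'moment': array([ 0.01064534,  0.03106711, -0.01784163]), 'gripper_force': 0.0, 'opening': 0.08790607917633811}
```

View pics/top0.png

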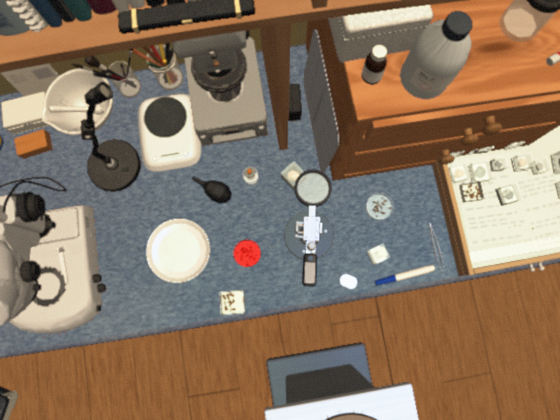

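View pics/scene0.png

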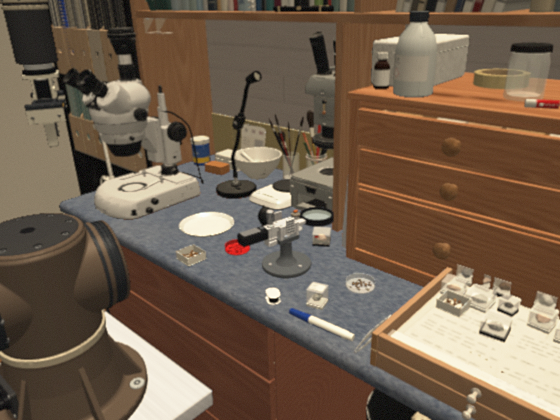

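The top view shows these candidates:
- **Dish:** the clear dish at (379,207). The red one at (246,253) is the decoy.
- **Pan:** the pale pan at (178,250). The bowl at (78,100) and the scale's black plate at (165,118) aren't it.
- **Magnifier:** on its stand at (312,230), with the lens at (312,187) and the tail at (310,270). The black hand lens at (215,190) isn't it.
- **Vial:** at (251,175). The white jar at (348,281) isn't it.

Next I'll take one close crop to check.

Run:
```python
from h import *
s=load('top0'); c=load('scene0')
a=cv2.resize(s['frame'][160:295,230:410,::-1],None,fx=4.4,fy=4.4,interpolation=cv2.INTER_CUBIC); cv2.imwrite('pics/c1.png',a)
crop(c,'c2',220,195,390,315,4.5)
for n,u,v,z in(('dish',379,207,.01),('pan',178,250,.012),('lens',312.5,187,.0975),('tail',310,269,.113),('vial',251,175,.055),('red',246,253,.01)): print(n,onz(s,u,v,z).round(4),depth(s,u,v).round(4))
```

```text
dish [ 0.5376 -0.167   0.01  ] [ 0.5391 -0.1693  0.0009]
pan [0.5156 0.2912 0.012 ] [0.517  0.2932 0.0026]
lens [ 0.5872 -0.0177  0.0975] [ 0.5866 -0.0174  0.0999]
tail [0.4217 0.0182 0.113 ] [0.4217 0.0182 0.1121]
vial [0.6458 0.1049 0.055 ] [0.6494 0.1052 0.0426]
red [0.4848 0.1439 0.01  ] [0.4857 0.1444 0.0018]
```

View pics/c1.png

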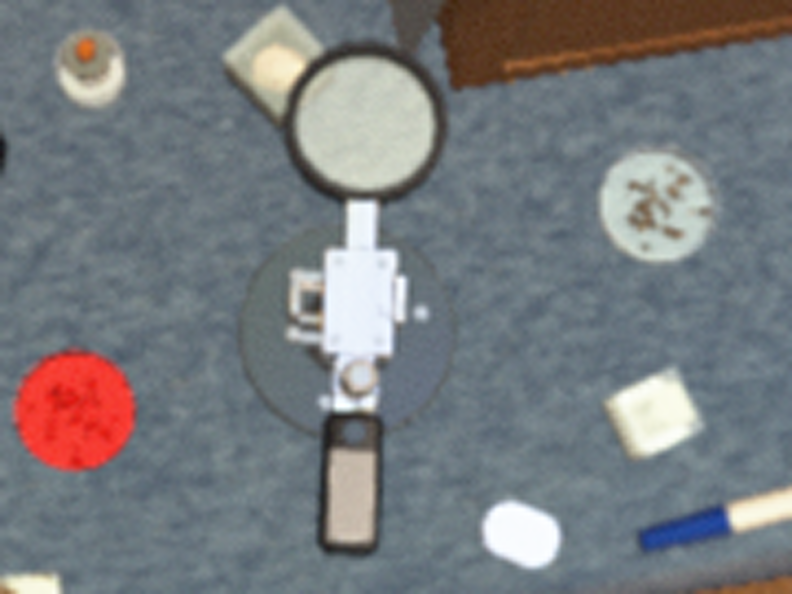

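View pics/c2.png

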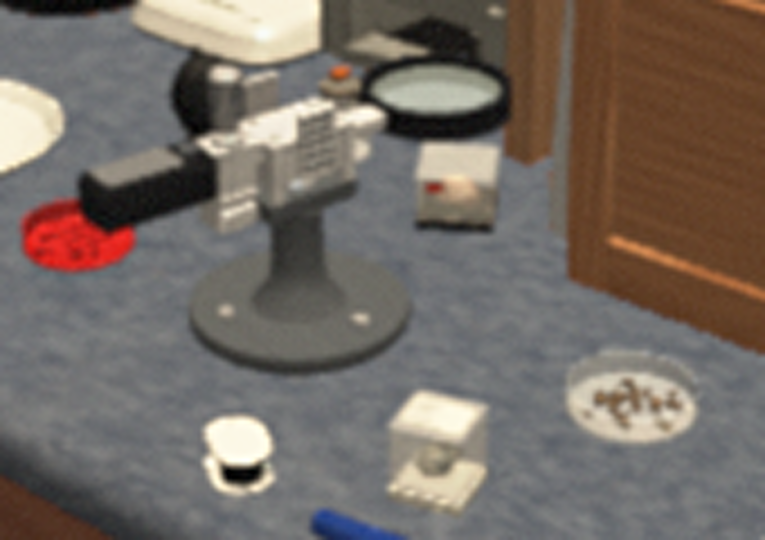

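Crop 1 confirms the picks: the knob is at crop (359,378), the lens at (365,124), the tail centre at (350,483) and the clear dish with brown grains at (657,205). The latch tab is on the left (+y). Crop 2 shows the same layout, with the pin upright behind the coupler.

Run:
```python
from h import *
s=load('top0'); c=load('scene0')
g=lambda x,y,z:onz(s,230+(x+.5)/4.4-.5,160+(y+.5)/4.4-.5,z)
L=g(365,124,.105);T=g(350,483,.113);K=g(359,378,.146);D=g(657,205,.006);D2=g(657,205,.01)
d=L-T;yaw=np.arctan2(d[1],d[0]);e=np.array([np.cos(yaw),np.sin(yaw)])
print('L',L,'T',T,'len',np.hypot(*d[:2]),'yaw',np.degrees(yaw));B=L[:2]-.086*e
print('ball',B,(T[:2]+.082*e),'pin pred',B-.038*e,'knob',K,'dish',D)
# saddle/coupler check, scene view of knob top at crop2 (222,75)
print('knob scene',onz(c,220+222.5/4.5-.5,195+75.5/4.5-.5,.146), 'dish scene',onz(c,220+631/4.5,195+405/4.5,.003),'pan scene',onz(c,207,224,.012))
P=[]
for q in(s,c):
    f=cam(q);v,u=np.mgrid[0:420:2,0:560:2];v=v.ravel();u=u.ravel();ok=q['z_map'][v,u]>0
    P+= [depth(q,a,b) for a,b in zip(u[ok],v[ok])]
P=np.array(P);np.save('pics/P.npy',P)
for x in np.arange(.2,.8,.05): print(round(x,2),[int(1000*max([p[2] for p in P[(abs(P[:,0]-x-.025)<.025)&(abs(P[:,1]-y-.025)<.025)]],default=-1)) for y in np.arange(-.35,.7,.05)])
R=np.array([[1,0],[0,-1]])
o=status.get_obs();t=np.radians(o['orientation'][2]);
v=K[:2]-o['tool_pos'][:2];print('tool axes delta',v@[np.cos(t),np.sin(t)],v@[np.sin(t),-np.cos(t)])
```

```text
L [ 0.58375878 -0.01667944  0.105     ] T [0.42118722 0.01999622 0.113     ] len 0.1666571807909276 yaw -12.712940722068584
ball [0.49986708 0.00224628] [0.50117698 0.00195077] pin pred [0.46279866 0.01060881] knob [0.46330332 0.01046345 0.146     ] dish [ 0.54004709 -0.16823467  0.006     ]
knob scene [0.45602902 0.00524394 0.146     ] dish scene [ 0.53587175 -0.17020197  0.003     ] pan scene [0.51052359 0.28489629 0.012     ]
0.2 [-734, -742, -739, -739, -737, -741, -743, -740, -740, -740, -739, -741, -736, -741, -740, -742, -742, 334, 333, -741, -741]
0.25 [-740, -742, -742, -737, -739, -737, -742, -742, -740, -742, -740, -740, -741, -741, -741, -735, 331, 337, 550, 542, 332]
0.3 [-1, -1, -1, -2, -1, 0, -1, -1, -1, -1, -2, 0, -1, -2, -1, -1, 0, 335, 549, 377, 332]
0.35 [69, 14, 18, 18, 18, 20, 14, 113, 4, 3, 20, 21, 3, 3, 3, 4, 24, 394, 392, 391, 333]
0.4 [67, 11, 3, 40, 41, 17, 11, 115, 4, 4, 20, 20, 15, 14, 6, 4, 341, 369, 356, 381, 56]
0.45 [67, 10, 6, 35, 34, 12, 120, 147, 13, 15, 12, 13, 12, 13, 14, 3, 335, 476, 479, 344, 57]
0.5 [69, 4, 4, 16, 13, 11, 124, 122, 14, 12, 14, 13, 7, 6, 14, 4, 320, 475, 479, 78, 58]
0.55 [326, 325, 4, 13, 11, 106, 105, 106, 5, 3, 4, 12, 14, 14, 10, 3, 210, 328, 259, 68, 61]
0.6 [376, 376, 490, 520, 443, 376, 107, 106, 39, 48, 47, 42, 5, 3, 4, 3, 217, 259, 256, 224, 60]
0.65 [455, 376, 518, 521, 463, 444, 31, 34, 44, 55, 35, 38, 4, 4, 23, 23, 22, 221, 161, -1000, -1000]
0.7 [531, 532, 532, 533, 533, 534, 535, 535, 535, 536, 536, 542, 565, 581, 551, 538, 539, 539, 539, 540, 540]
0.75 [530, 530, 531, 532, 533, 515, 534, 486, 535, 535, 536, 540, 552, 515, 518, 72, 538, 533, 539, 539, 539]
0.8 [529, 529, 398, 461, 461, 461, 532, 484, 350, 458, 462, 101, 32, 219, 222, 79, 79, 77, 34, 33, 95]
tool axes delta 0.40948563237997765 0.4575334650561382
```

Run:
```python
from h import *
s=load('top0'); c=load('scene0')
o=status.get_obs()
print(proj(s,[.303,.603,.252]),proj(c,[.303,.603,.252]),proj(c,[.303,.603,.4]))
out=np.zeros((600,800,3),np.uint8)
a=c['frame'][0:230,0:250,::-1].copy()
for y in np.arange(.6,-.01,-.1):
    p=proj(c,[.303,y,.25]); 
    if 0<p[0]<250: cv2.circle(a,(int(p[0]),int(p[1])),2,(0,255,0),-1)
    p=proj(c,[.303,y,.0]); 
    if 0<p[0]<250: cv2.circle(a,(int(p[0]),int(p[1])),2,(0,0,255),-1)
b=s['frame'][170:340,0:120,::-1].copy()
a=cv2.resize(a,None,fx=2,fy=2);b=cv2.resize(b,None,fx=2.4,fy=2.4)
out[:a.shape[0],:a.shape[1]]=a;out[:b.shape[0],510:510+b.shape[1]]=b
cv2.imwrite('pics/c3.png',out)
for u,v in((5,205),(30,205),(5,230),(10,250),(5,275),(2,290),(20,230),(45,285),(65,280),(70,310)): print(u,v,depth(s,u,v).round(3))
for u,v in((75,80),(120,100),(120,128),(60,110),(40,60),(45,135),(15,30)): print('sc',u,v,depth(c,u,v).round(3))
```

```text
[-24.1193315  391.52620092] [ 52.28628449 129.98562731] [38.87545697 68.84167614]
5 205 [0.608 0.533 0.253]
30 205 [0.611 0.507 0.217]
5 230 [0.569 0.548 0.231]
10 250 [0.518 0.498 0.3  ]
5 275 [0.477 0.498 0.317]
2 290 [0.453 0.497 0.328]
20 230 [0.576 0.547 0.184]
45 285 [0.481 0.573 0.055]
65 280 [0.484 0.524 0.065]
70 310 [0.421 0.523 0.056]
sc 75 80 [0.38  0.592 0.365]
sc 120 100 [0.436 0.491 0.318]
sc 120 128 [0.436 0.511 0.244]
sc 60 110 [0.291 0.507 0.317]
sc 40 60 [0.293 0.562 0.424]
sc 45 135 [0.61  1.446 0.032]
sc 15 30 [0.262 0.582 0.49 ]
```

View pics/c3.png

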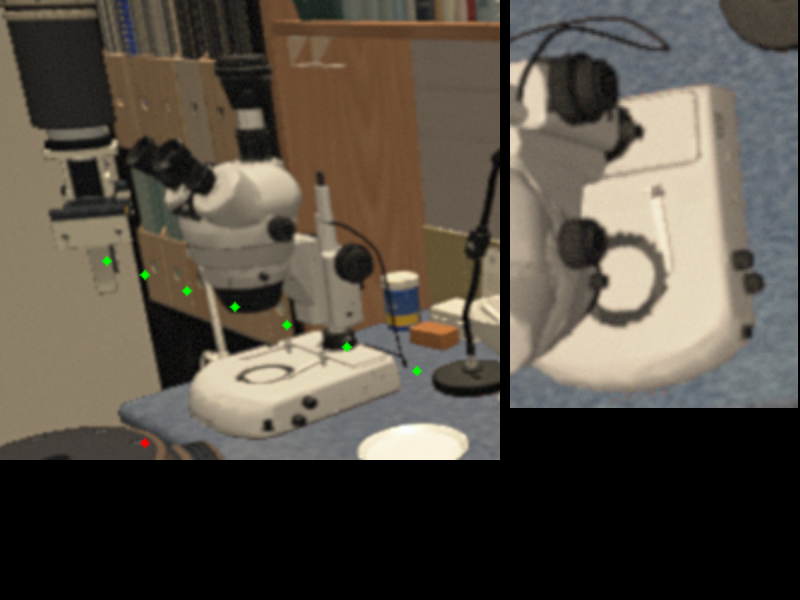

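The first view shows the arm just left of the stereo microscope: its eyepieces are at crop (140,150), and the green dots mark the x=0.30 path. I'll back out along -y before turning to the stand.

Request:
tcp_steps([
  [0.013,0.05,0,0,0.088],
  [0.026,0.101,0,0,0.088],
  [0.04,0.151,0,0,0.088],
  [0.078,0.188,0,-3,0.088],
  [0.117,0.225,0,-6,0.088],
  [0.155,0.262,0,-9,0.088],
  [0.194,0.298,0,-12,0.088],
  [0.232,0.335,0,-14,0.088],
])

```text
clock: 1.1
tool_pos: [0.3599, 0.1982, 0.2516]
orientation: [-180.0, -0.0, -12.5]
force: [1.2, 0.3, 0.2]
opening: 0.0878
gripper_force: 0.0
```

Run:
```python
from h import *
o=status.get_obs();t=np.radians(o['orientation'][2]);v=np.array([.461,.0095])-o['tool_pos'][:2]
print(o['tool_pos'],o['orientation'],v@[np.cos(t),np.sin(t)],v@[np.sin(t),-np.cos(t)])
```

```text
[0.35987733 0.19819903 0.2515733 ] [-1.79982574e+02 -1.95831769e-03 -1.25219401e+01] 0.1396297569455363 0.1622857051874948
```

Request:
tcp_steps([
  [0.035,0.04,0.015,0,0.088],
  [0.07,0.08,0.03,0,0.088],
  [0.105,0.12,0.045,0,0.088],
  [0.14,0.162,0.062,0,0.088],
  [0.14,0.162,0.062,0,0.088],
  [0.14,0.162,0.062,0,0.088],
])

```text
clock: 1.85
tool_pos: [0.4608, 0.0109, 0.1893]
orientation: [180.0, 0.0, -12.7]
force: [-0.1, -0.8, -0.2]
opening: 0.0872
gripper_force: 0.0
```

Run:
```python
from h import *
c=snap('scene','scene1');s=snap('top','top1');o=status.get_obs();p=o['tool_pos'];print(p,o['orientation'])
# compare known tip position with picture: project tool points
t=np.radians(o['orientation'][2]);ex=np.array([np.cos(t),np.sin(t),0]);ey=np.array([np.sin(t),-np.cos(t),0]);ez=np.array([0,0,-1])
a=c['frame'][:,:,::-1].copy()
k=6;u0,v0,u1,v1=215,150,345,250
a=cv2.resize(a[v0:v1,u0:u1],None,fx=k,fy=k,interpolation=cv2.INTER_CUBIC)
def m(X,col):
    q=proj(c,X);cv2.circle(a,(int((q[0]-u0+.5)*k),int((q[1]-v0+.5)*k)),3,col,-1)
for sg in(-1,1):
    for w in(-1,1): m(p+ez*.025+ey*sg*.044+ex*w*.0095,(0,255,0))
m(p+ez*.025,(255,0,0));m([.463,.0105,.146],(0,0,255));m([.463,.0105,.110],(0,0,255))
for x,y,z in((10,31.5,44),(-10,31.5,44),(10,-19.5,44),(-10,-19.5,44),(-114,-13.5,35),(-114,13.5,35)):
    m(np.array([.500,.0021,.078])+ex*x/1e3-ey*y/1e3+[0,0,z/1e3],(255,255,0))
cv2.imwrite('pics/c4.png',a)
```

```text
[0.46089574 0.01198171 0.18990524] [-1.79974468e+02 -2.86728984e-02 -1.25679185e+01]
```

View pics/c4.png

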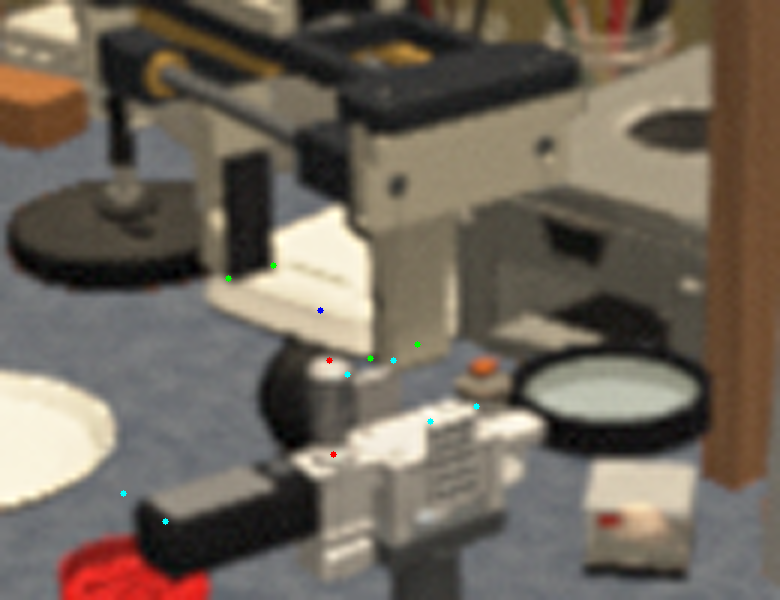

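The scene crop shows the gripper open above the knob. The knob's top is at (328,368), within about 1 px of the prediction (329,361), and the fingers straddle the pin. Going down to grasp.

Request:
tcp_steps([
  [0,0.001,0.02,0,0.088],
  [0,0.001,0.04,0,0.088],
  [0,0.001,0.049,0,0.088],
  [0,0.001,0.049,0,0.088],
  [0,0.001,0.049,0,0.0],
  [0,0.001,0.049,0,0.0],
  [0,0.001,0.049,0,0.0],
  [0,0.001,0.049,0,0.0],
])

```text
clock: 2.95
tool_pos: [0.4609, 0.0102, 0.1407]
orientation: [-180.0, -0.0, -12.6]
force: [0.7, -0.9, 0.1]
opening: 0.0526
gripper_force: 0.0
```

Request:
tcp_steps([
  [0,0,0,0,0],
  [0,0,0,0,0],
  [0,0,0,0,0],
  [0,0,0,0,0],
  [0,0,0,0,0],
  [0,0,0,0,0],
])

```text
clock: 3.7
tool_pos: [0.4608, 0.0102, 0.1405]
orientation: [180.0, -0.0, -12.6]
force: [-0.2, 0.1, -0.1]
opening: 0.014
gripper_force: 30.0
```

Request:
tcp_steps([
  [0,0,0,0,0],
  [0,0,0,0,0],
  [0,0,0,0,0],
])

```text
clock: 4.08
tool_pos: [0.4608, 0.0103, 0.1406]
orientation: [-180.0, -0.0, -12.6]
force: [-0.1, -0.1, -0.3]
opening: 0.0136
gripper_force: 30.0
```

Request:
tcp_steps([
  [0,0,-0.006,0,0],
  [0,0,-0.014,0,0],
  [0,0,-0.024,0,0],
  [0,0,-0.036,0,0],
  [0,0,-0.05,0,0],
  [0,0,-0.065,0,0],
  [0,0,-0.08,0,0],
  [0,0,-0.08,0,0],
])

```text
clock: 5.08
tool_pos: [0.4615, 0.0105, 0.222]
orientation: [-179.9, -0.1, -12.6]
force: [0.4, 0.1, -0.8]
opening: 0.0139
gripper_force: 30.0
```

Run:
```python
from h import *
c=snap('scene','scene2');crop(c,'c5',200,120,360,240,5)
o=status.get_obs();t=np.radians(o['orientation'][2]);ex=np.array([np.cos(t),np.sin(t)]);ey=np.array([np.sin(t),-np.cos(t)])
s=load('top0');m=np.all(np.abs(s['frame'].astype(int)-s['frame'][250,178].astype(int))<25,axis=2).astype(np.uint8)
n,lab,st,ce=cv2.connectedComponentsWithStats(m);i=lab[250,178];print(st[i],ce[i]); P=onz(s,*ce[i],.009)[:2]; print('pan',P)
v=P-o['tool_pos'][:2];print('delta to pan centre',v@ex,v@ey,o['tool_pos'])
```

```text
[ 151  224   54   54 2305] [177.17006508 250.21605206]
pan [0.51586199 0.29371786]
delta to pan centre -0.008396958249423245 -0.2884787322267867 [0.46095206 0.01038874 0.22103957]
```

View pics/c5.png

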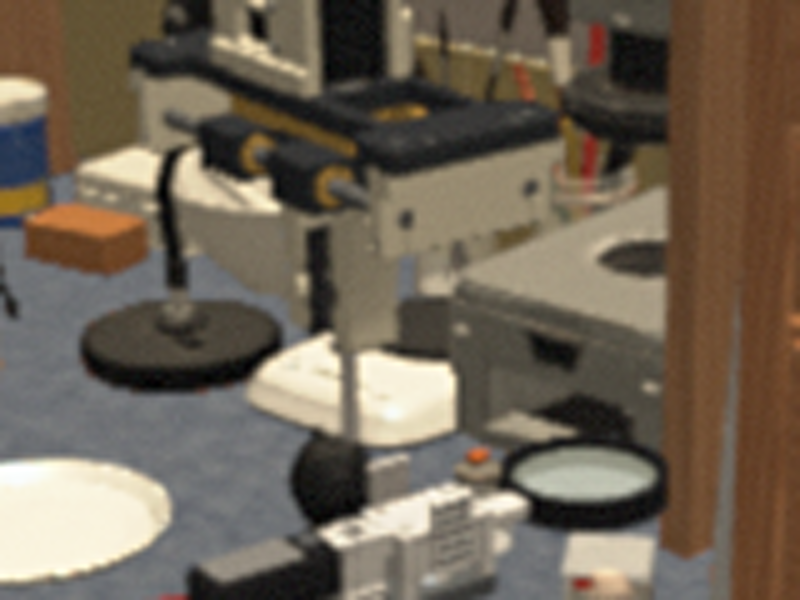

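The crop shows the pin fully out of the bore, its shaft hanging at (348,395) under the fingers, with the pan at left (80,520). I'll carry it to the pan's near side (-y) and set the foot down there.

Request:
tcp_steps([
  [0,-0.04,0,0,0],
  [0,-0.085,0,0,0],
  [-0.001,-0.13,0,0,0],
  [-0.002,-0.175,0,0,0],
  [-0.002,-0.22,0,0,0],
  [-0.002,-0.254,0,0,0],
  [-0.002,-0.254,0,0,0],
])

```text
clock: 6.0
tool_pos: [0.5143, 0.2603, 0.219]
orientation: [179.9, 0.1, -12.5]
force: [0.2, -0.1, -1.2]
opening: 0.0143
gripper_force: 30.0
```

Request:
tcp_steps([
  [0,0,0.03,0,0],
  [0,0,0.06,0,0],
  [0,0,0.09,0,0],
  [0,0,0.115,0,0],
  [0,0,0.13,0,0],
  [0,0,0.137,0,0],
  [0,0,0.141,0,0],
  [0,0,0.141,0,0],
])

```text
clock: 7.0
tool_pos: [0.5146, 0.2587, 0.08]
orientation: [-180.0, -0.0, -12.6]
force: [0.3, 0.9, -0.7]
opening: 0.0139
gripper_force: 30.0
```

Request:
tcp_steps([
  [0,0,0.001,0,0],
  [0,0,0.002,0,0],
  [0,0,0.002,0,0],
])

```text
clock: 7.38
tool_pos: [0.5144, 0.2586, 0.0777]
orientation: [-180.0, -0.0, -12.6]
force: [0.6, 0.4, -0.2]
opening: 0.0141
gripper_force: 30.0
```

Request:
tcp_steps([
  [0,0,0,0,0.088],
  [0,0,0,0,0.088],
  [0,0,0,0,0.088],
  [0,0,0,0,0.088],
  [0,0,0,0,0.088],
  [0,0,0,0,0.088],
  [0,0,0,0,0.088],
  [0,0,0,0,0.088],
])

```text
clock: 8.38
tool_pos: [0.5143, 0.2586, 0.0775]
orientation: [180.0, -0.0, -12.6]
force: [0.9, 0.7, -0.1]
opening: 0.0858
gripper_force: 0.1
```

Run:
```python
from h import *
c=snap('scene','scene3');crop(c,'c6',140,150,260,250,6)
```

```text
(no output)
```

View pics/c6.png

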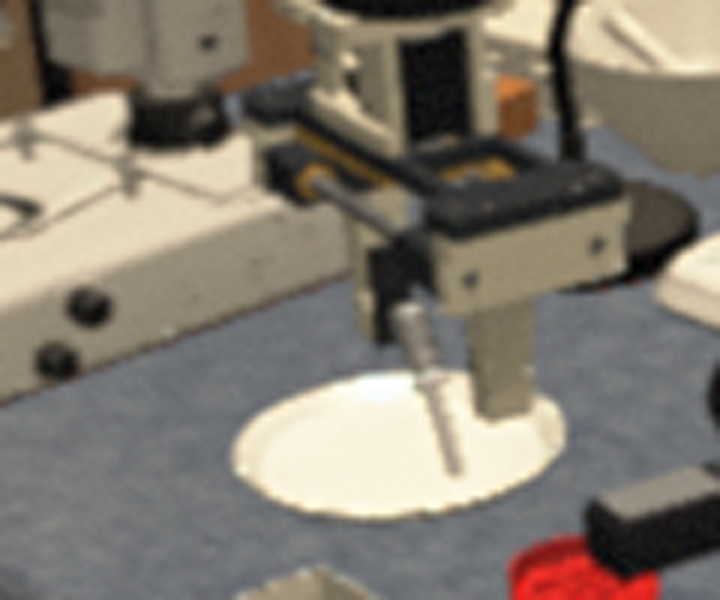

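The pin is tilted in mid-fall: its knob is at (412,315) and its foot at (455,470), leaning towards the far finger. I'll let it settle before looking again.

Request:
tcp_steps([
  [0,0,0,0,0.088],
  [0,0,0,0,0.088],
  [0,0,0,0,0.088],
  [0,0,0,0,0.088],
])

```text
clock: 8.93
tool_pos: [0.5144, 0.2585, 0.0776]
orientation: [180.0, -0.0, -12.6]
force: [0.0, 0.2, -0.8]
opening: 0.0877
gripper_force: 0.1
```

Run:
```python
from h import *
c=snap('scene','scene4');crop(c,'c7',140,150,260,250,6)
```

```text
(no output)
```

View pics/c7.png

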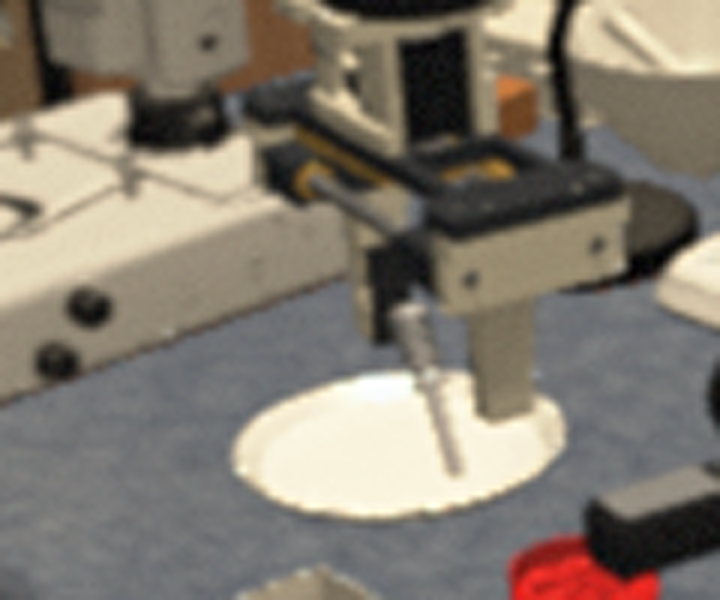

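The pin rests leaning on the far (+y) finger, its knob at (412,318). I'll back that finger away along +y so the pin lies down, then rise.

Request:
tcp_steps([
  [0,-0.01,0,0,0.088],
  [0,-0.02,0,0,0.088],
  [0,-0.03,0,0,0.088],
  [0,-0.03,-0.01,0,0.088],
  [0,-0.03,-0.04,0,0.088],
  [0,-0.03,-0.08,0,0.088],
  [0,-0.03,-0.12,0,0.088],
  [0,-0.03,-0.12,0,0.088],
])

```text
clock: 9.98
tool_pos: [0.5224, 0.2889, 0.2021]
orientation: [-179.7, -0.2, -12.6]
force: [0.6, 0.0, -0.6]
opening: 0.0877
gripper_force: 0.0
```

Run:
```python
from h import *
c=snap('scene','scene5');s=snap('top','top5');o=status.get_obs();print(o['tool_pos'])
a=cv2.resize(c['frame'][150:250,140:260,::-1],None,fx=3.3,fy=3.3,interpolation=cv2.INTER_CUBIC)
b=cv2.resize(s['frame'][190:290,130:250,::-1],None,fx=3.3,fy=3.3,interpolation=cv2.INTER_CUBIC)
cv2.imwrite('pics/c8.png',np.hstack([a,b]))
```

```text
[0.5208193  0.28775541 0.19841071]
```

View pics/c8.png

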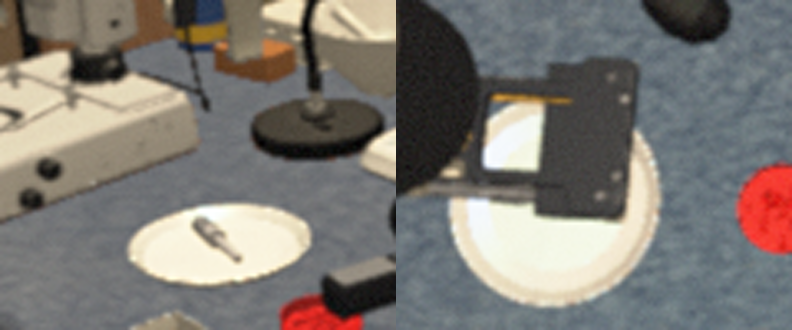

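In the scene crop the pin lies flat in the pan near its middle, at (218,240). Back to the coupler now.

Request:
tcp_steps([
  [0.006,0.045,0,0,0.088],
  [0.014,0.095,0,0,0.088],
  [0.022,0.145,0,0,0.088],
  [0.029,0.195,0,0,0.088],
  [0.036,0.245,0,0,0.088],
  [0.041,0.284,0,0,0.088],
  [0.041,0.284,0,0,0.088],
  [0.041,0.284,0,0,0.088],
])

```text
clock: 11.08
tool_pos: [0.4985, 0.0016, 0.197]
orientation: [180.0, 0.1, -12.7]
force: [0.5, 0.8, 0.2]
opening: 0.0874
gripper_force: 0.0
```

Run:
```python
from h import *
o=status.get_obs();print(o['tool_pos'],o['orientation'])
p=o['tool_pos'].copy()
c=snap('scene','scene6');a=c['frame'][:,:,::-1].copy();k=6;u0,v0,u1,v1=235,160,345,250
a=cv2.resize(a[v0:v1,u0:u1],None,fx=k,fy=k,interpolation=cv2.INTER_CUBIC)
t=np.radians(o['orientation'][2]);ex=np.array([np.cos(t),np.sin(t),0]);ey=np.array([np.sin(t),-np.cos(t),0])
def m(X,col):
    q=proj(c,X);cv2.circle(a,(int((q[0]-u0+.5)*k),int((q[1]-v0+.5)*k)),3,col,-1)
for x,y,z in((10,31.5,44),(-10,31.5,44),(10,-19.5,44),(-10,-19.5,44),(10,-19.5,8),(-10,-19.5,8),(-114,-13.5,35),(-50,-13.5,35)):
    m(np.array([.4988,.002,.078])+ex*x/1e3-ey*y/1e3+[0,0,z/1e3],(255,255,0))
cv2.imwrite('pics/c9.png',a)
```

```text
[0.49854162 0.00160095 0.19702204] [ 1.79971502e+02  5.22130135e-02 -1.26736541e+01]
```

View pics/c9.png

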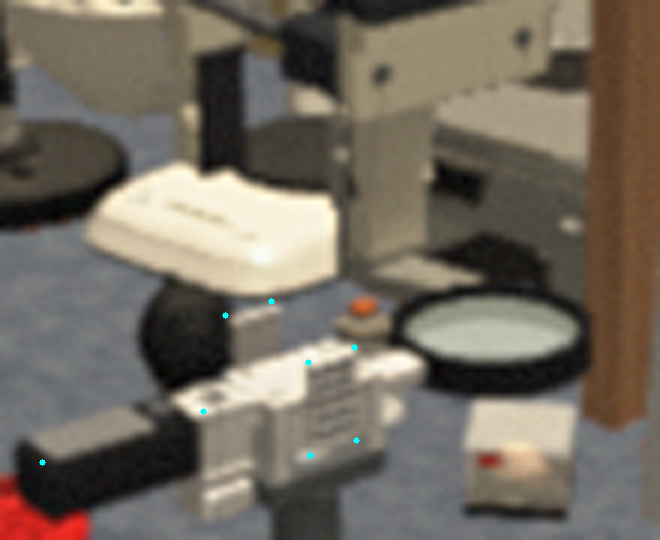

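The predicted fixed-tab corners (308,362) and (354,347) sit on the ribbed tab face, and the latch-tab edge (225,315)–(271,301) also matches. The alignment is good, so I'll descend and squeeze.

Request:
tcp_steps([
  [0.001,0,0.025,0,0.088],
  [0.001,0,0.05,0,0.088],
  [0.001,0,0.07,0,0.088],
  [0.001,0,0.08,0,0.088],
  [0.001,0,0.085,0,0.088],
  [0.001,0,0.085,0,0.088],
])

```text
clock: 11.88
tool_pos: [0.5, 0.0018, 0.1127]
orientation: [180.0, -0.0, -12.6]
force: [-0.4, 0.8, 0.1]
opening: 0.0879
gripper_force: 0.0
```

Request:
tcp_steps([
  [0,0,0,0,0],
  [0,0,0,0,0],
  [0,0,0,0,0],
  [0,0,0,0,0],
  [0,0,0,0,0],
  [0,0,0,0,0],
])

```text
clock: 12.62
tool_pos: [0.5003, 0.0018, 0.113]
orientation: [-180.0, -0.1, -12.6]
force: [-2.2, 1.7, 4.5]
opening: 0.0385
gripper_force: 30.0
```

Request:
tcp_steps([
  [0,0,0,0,0],
  [0,0,0,0,0],
  [0,0,0,0,0],
  [0,0,0,0,0],
])

```text
clock: 13.12
tool_pos: [0.5002, 0.0018, 0.113]
orientation: [-180.0, -0.1, -12.6]
force: [-1.8, 3.8, 4.5]
opening: 0.038
gripper_force: 30.0
```

Request:
tcp_steps([
  [0,0,-0.004,0,0],
  [0,0,-0.01,0,0],
  [0,0,-0.018,0,0],
  [0,0,-0.028,0,0],
  [0,0,-0.038,0,0],
  [0,0,-0.05,0,0],
  [0,0,-0.06,0,0],
  [0,0,-0.06,0,0],
])

```text
clock: 14.12
tool_pos: [0.5003, 0.0017, 0.1736]
orientation: [-179.9, -0.1, -12.6]
force: [-1.0, 0.2, -2.8]
opening: 0.0386
gripper_force: 30.0
```

Run:
```python
from h import *
c=snap('scene','scene7')
o=status.get_obs();print(o['tool_pos'],o['force'],o['opening']);t=np.radians(o['orientation'][2]);ex=np.array([np.cos(t),np.sin(t)]);ey=np.array([np.sin(t),-np.cos(t)])
v=np.array([.539,-.168])-.086*ex-o['tool_pos'][:2];print(v@ex,v@ey)
P=np.load('pics/P.npy');q=P[(P[:,0]>.5)&(P[:,0]<.64)&(abs(P[:,1]+.17)<.08)&(P[:,2]>.06)];print('nearest cabinet',q[np.argsort(q[:,0])[:200:20]].round(3))
```

```text
[0.49990956 0.00158295 0.172914  ] [-0.07301402  0.18233616 -2.6734019 ] 0.03853673260137419
-0.010764250870092402 0.156926797429514
nearest cabinet [[ 0.601 -0.248  0.336]
 [ 0.603 -0.124  0.301]
 [ 0.603 -0.18   0.318]
 [ 0.604 -0.163  0.308]
 [ 0.604 -0.187  0.276]
 [ 0.604 -0.163  0.315]
 [ 0.604 -0.123  0.297]
 [ 0.604 -0.163  0.311]
 [ 0.604 -0.167  0.308]
 [ 0.605 -0.234  0.337]]
```

The magnifier hangs free: the wrist reads about 2.7 N and the opening is still 38.5 mm. I'll back away from the cabinet first, then move sideways to the dish.

Request:
tcp_steps([
  [-0.015,0,0,0,0],
  [-0.035,0.005,0,0,0],
  [-0.05,0.02,0,0,0],
  [-0.05,0.045,0,0,0],
  [-0.045,0.075,0,0,0],
  [-0.038,0.105,0,0,0],
  [-0.03,0.13,0,0,0],
  [-0.022,0.15,0,0,0],
])

```text
clock: 15.18
tool_pos: [0.4444, -0.1413, 0.1725]
orientation: [180.0, 0.0, -12.7]
force: [0.7, 0.6, -1.4]
opening: 0.0386
gripper_force: 30.0
```

Request:
tcp_steps([
  [0.003,0.006,0,0,0],
  [0.003,0.007,0,0,0],
  [0.003,0.007,0,0,0],
  [0.003,0.007,0,0,0],
  [0.003,0.007,0,0,0],
])

```text
clock: 15.8
tool_pos: [0.4469, -0.1471, 0.1726]
orientation: [-180.0, -0.0, -12.6]
force: [-0.2, -0.6, -2.9]
opening: 0.0385
gripper_force: 30.0
```

Run:
```python
from h import *
c=snap('scene','scene8');s=snap('top','top8');o=status.get_obs();t=np.radians(o['orientation'][2]);print(o['tool_pos'],'lens',o['tool_pos'][:2]+.086*np.array([np.cos(t),np.sin(t)]),o['force'])
a=cv2.resize(c['frame'][140:320,150:400,::-1],None,fx=1.6,fy=1.6,interpolation=cv2.INTER_CUBIC)
b=cv2.resize(s['frame'][130:310,140:390,::-1],None,fx=1.6,fy=1.6,interpolation=cv2.INTER_CUBIC)
cv2.imwrite('pics/c10.png',np.hstack([a,b]))
```

```text
[ 0.44694984 -0.14728991  0.17259792] lens [ 0.53087758 -0.16605516] [ 0.08952371 -0.02866642 -1.66745859]
```

View pics/c10.png

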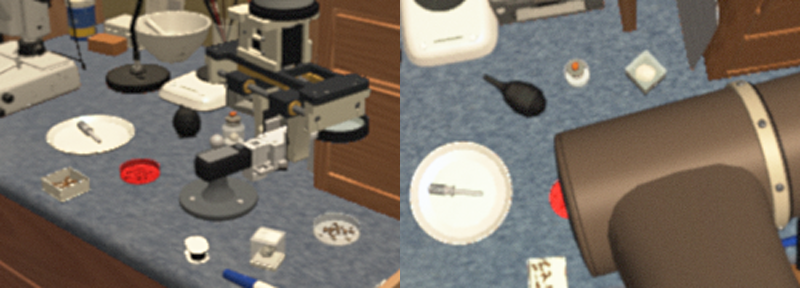

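The magnifier hangs level with its lens over the dish at (337,228) in the left panel. The pin lies in the pan at (455,190) in the right panel, and the vial is still standing. Handing in.

```bash
python3 -c "
from plant import job
print(job.close_job())"
```

```text
the job is handed in; nothing more can be done
None
```

The job is handed in; no verdict came back, but at my last check the pin lay in the steel pan and the gripper held the magnifier level and still, its lens about 8 mm off the dish centre and 16 cm above the worktop, with the vial and dish still in place.

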